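# Clip a newton meter's snap hook onto a friction sled and draw the sled to the line

### The arm

A 6-joint arm with a two-finger parallel gripper is mounted at the origin on a cart in front of the work surface, level with it; the furniture and walls round the work are solid. World frame = base frame: x ahead of the robot, y to its left, z up, the work surface at z = 0. Lengths are in m, angles in rad, forces in N, time in s.
With the tool pointing down it reaches from about 0.3 to 0.775 m from the base axis. Payload 14.6 kg.
Tool frame: the origin (TCP) lies midway between the tips of the shut fingers; the grasp point (between the pads) lies 19 mm behind it; z points along the fingers, y is the line along which they close (so a half turn about z gives the same grasp; the last joint's range is limited). The gripper opens to 94 mm and grips with 3 to 60 N. Pads are 16 mm wide; open, the fingers measure 119 mm over their backs; the gripper's body (75 mm by 177 mm) begins 78 mm behind the grasp point.
Start: joints at [-1.359, 0.3, 1.521, -0, 1.321, -0.067], TCP at [0.151, -0.529, 0.205] pointing down, gripper open.
Joint ranges: [-3.03, 3.03], [-0.79, 2.21], [0.23, 2.52], [-1.04, 4.18], [0, 3.07], [-2.55, 2.55]. Speed limits (rad/s): [2.22, 2.22, 2.57, 3.14, 3.14, 3.14].

### API

Orientations are given as [roll, pitch, yaw] about the fixed x, y, z axes, in that order (R = Rz(yaw) Ry(pitch) Rx(roll)).
In Python, from station import telemetry, optics, ctrl gives the robot as it stands.
- The arm moves only by the tool carry_out, never from a script. Its argument "plan" is a list that holds one entry, the list of rows, each a list of 7 numbers: the shift along the tool's x, y, z in mm, then the turn, a rotation vector about the tool's x, y, z in rad, then the finger opening in mm, from 0 to 94. A call has 1 to 20 rows; each row shifts and turns the commanded pose from where the row before left it, along the tool's axes as they then stand; what a row does not reach is not made up. A row lasts 1/12 s, in which the tool goes at most 41.7 mm and 7.16 degrees, less where a joint would pass 70% of its speed; a pose out of reach is approached as far as the arm can. A call with a gripper value outside its range is refused whole. The fingers move at their own pace and stop on an object; "squeeze" is the grip in N (left out, the last holds). Time passes only in rows, so rows that do not move let the fingers close. It gives the time, the measured TCP pose, the force, the opening and the grip force at its end, in the units of the state.
- telemetry.get_obs(): the state, without advancing time (a new reading comes with each control period).
- optics.camera(name): name is "side" or "top" or "wrist"; returns a dict with "pixels" (384x512x3 uint8, red, green, blue), "intrinsics" (3x3 intrinsics, pixels), "origin" and "rotation" of the camera in the world. Camera axes: x right, y down, z forward; pixel columns grow to the right and rows downward; lengths in m; the calibration is good to about 2 mm. A picture is of the moment at which its call begins. There is no depth.
- ctrl.hand_in(): hands the job in; it is judged then, once.
The state is a dict: "time_s": time; "qpos": joint angles; "joint_vel": joint speeds; "tau": joint torques, N m; "ee_pos": TCP position; "eef_rot": TCP orientation; "force": force on the tool from outside, world axes, zero at the start; "moment": the same for the moment, N m; "grip_width": finger opening in m; "grip_force": force on a finger pad.
Only numpy, scipy, OpenCV 4.12 (cv2) and the standard library are available. Lean on these libraries where they do the work, as an engineer would, in place of code of your own. Each camera call takes 0.05 s, during which the arm holds its last target. There are 200 camera calls.

### The job

Set up and make a friction pull: pick up the flat newton meter and press the sprung gate of its snap hook lightly down over the steel eye of the wooden friction sled until the eye slips inside and the gate springs shut behind it. Then, touching only the meter, draw the sled smoothly along its board by the hook until the eye end of the block has just crossed the scored line (by no more than 4 cm), and leave the meter lying flat on the board, still clipped on. Never load the hook with more than 7 N, do not tip the sled, and leave the other things where they are.

Things in the scene. Friction and masses are not known exactly. Their poses are not given: they have to be found in the camera images.
- friction_board: Fixed pale wooden board, 560 x 110 x 12 mm, lying on the table. Origin: centre of its underside; x runs along its length, from the free half towards the half on which the sled stands; z up. Fine ruler ticks run along one long edge.
- score_line (a point): Middle of the one dark line scored straight across the whole width of the board, on its top face, at x = +40 mm of the board; axes parallel to the board's.
- friction_sled: Loose hardwood block, 130 (x) x 66 (y) x 36 mm, two brass discs on top (pin top 70 mm high); 0.34 to 0.48 kg. Origin: centre of its underside, z up. It stands on the board, its x axis about along the board's; its end at x = -65 mm carries a rigid steel eye and faces the scored line. Over 6 N down on the eye begins to rock it. Sliding it takes about 1.5 to 3.5 N.
- eye_bar (a point): Middle of the rod of the sled's eye, at the point of the ring farthest from the block (x = -98, z = 22 mm of the sled; sled's axes). The eye is a flat level ring of 5 mm rod, 25 mm inside and 35 mm outside diameter, its centre 18 mm out from the end face. This outermost piece of rod has to pass the gate.
- sled_front (a point): Lower middle of the sled's eye-end face (x = -65 mm, z = 0 of the sled); this face has to cross the scored line.
- newton_meter: Loose flat newton meter, 0.2 kg: housing 140 (x) x 34 (y) x 32 mm (z), aluminium with black end caps, white scale face up, a small thin ring at the rear, the snap hook at the front (+x), reaching 133 mm ahead of the origin and 4 to 33 mm above the underside. Origin: centre of the housing's underside; z up. It lies flat on the table.
- meter_grip (a point): Place to hold the housing: on its axis, 54 mm ahead of the origin and 16 mm above its underside; the housing is 32 to 34 mm wide there, with parallel upright sides; its front face is 16 mm farther ahead.
- plunger (a joint): How far the hook is drawn out of the housing, m: 0 at rest, end stop at 0.0325. Spring of 150 N/m (0.15 N at 0, 5 N at the stop).
- gate_pivot (a point): Where the gate's pivot is when the hook is straight; moves out with the hook (at rest 84 mm ahead of the meter's origin, 7 mm above its underside); meter's axes. From it, mm: hook = loop of 5 mm rod in the x-z plane; gate = lower side, 3.2 mm rod, x 0 to 32.6, z 0, swings only up into the loop; nose = lower rod, x 33 to 48, tip turned up (top z 4.5); spine = upper side, underside z 16, 20 in the bend.
- gate_press (a point): Point 26 mm ahead of gate_pivot; meter's axes. The hook sits on a tight pin 6 mm behind and 9 mm above gate_pivot and may be cocked up or down on it by up to 3.5 degrees, which is not measured: the real gate is up to 2 mm higher or lower here. The gate resists the eye rod with about 1.2 N as it begins to open, 3 N when open.
- hook_pocket (a point): In the bend, 40 mm ahead of and 8 mm above gate_pivot; meter's axes; the eye rod ends here. To clip: nose down through the ring, the ring's outermost rod under the gate, best 24 to 29 mm from the pivot; press until the rod, about 5.8 mm up in the loop, comes hard on the cheek plates beside the open gate (3.5 to 4 N); hold that while drawing back (-x): it slips over the nose tip and the push vanishes.
- erlenmeyer: Glass conical flask, 63 mm across and 105 mm high, upright on the table beyond the board: leave alone. Origin: centre of its underside.
- marker_1: Marker pen, 132 mm long, lying on the table: leave alone. Origin: about its middle.
- beaker_front: Glass beaker, 76 mm across and 95 mm high: leave alone. Origin: centre of its underside.
- tape_roll: Small white roll of tape, about 40 mm across and 18 mm high: leave alone. Origin: centre of its underside.
- stopper_1: Rubber stopper, 27 mm across and 26 mm high: leave alone. Origin: centre of its underside.

How it is judged:
By the outcome, as a careful person would: the job done as asked, in the order asked, and still so for the second after the job is handed in, with the robot touching nothing.
It also fails if it takes over 59 s, if anything falls off the work surface, if the arm or the gripper's body presses on something with over 40 N, if the wrist force passes 120 N, or if a joint passes its speed limit or range.

## Working session

There is one attempt and no reset: what is moved stays moved. The work goes in short steps, Python scripts to look and compute and a tool call to move; the robot and the scene stay as the last step left them, time stands still between calls to the robot, and variables do not carry over. Pictures are saved under pics/ and viewed, at most 12 in all, crops included, and the job is handed in when it is done.

Besides the shell and the picture viewer there is one more tool, called after "Call:" in YAML: its name, and indented under it one key for each argument. carry_out: Moves the arm, as the interface text tells. Its arguments: {"type":"object","properties":{"plan":{"type":"array","items":{"type":"array","items":{"type":"array","items":{"type":"number"}}}},"squeeze":{"type":"number"}},"required":["plan"]}

```bash
mkdir -p pics; ls; python3 - <<'E'
from station import telemetry, optics, ctrl
import cv2, numpy as np
o=telemetry.get_obs(); print({k:np.round(v,4).tolist() for k,v in o.items()})
ims=[]
for n in ("side","top","wrist"):
    c=optics.camera(n); cv2.imwrite(f"pics/{n}0.png",c["pixels"][:,:,::-1]); np.savez(f"pics/{n}0.npz",**c)
    print(n,np.round(c["intrinsics"],1).tolist(),np.round(c["origin"],3),np.round(c["rotation"],3).tolist())
    ims.append(c["pixels"][:,:,::-1])
E
```

```text
pics
{'time_s': 0.0, 'qpos': [-1.3586, 0.3005, 1.5216, 0.0, 1.3207, -0.0666], 'joint_vel': [-0.0005, -0.0013, 0.0004, 0.0002, -0.0024, -0.0001], 'tau': [-0.0014, -53.1806, -35.2736, 0.0708, 0.0244, -0.0001], 'ee_pos': [0.1513, -0.5285, 0.2049], 'eef_rot': [-3.1405, -0.0001, 0.2788], 'force': [-0.5324, 0.4431, 1.202], 'moment': [0.0236, 0.0218, -0.0046], 'grip_force': 0.0, 'grip_width': 0.0937}
side [[387.6, 0.0, 252.6], [0.0, 387.6, 197.6], [0.0, 0.0, 1.0]] [ 0.426 -0.754  0.724] [-2.243, 0.014, -0.159]
top [[474.3, 0.0, 245.5], [0.0, 474.3, 195.4], [0.0, 0.0, 1.0]] [0.381 0.061 1.524] [-3.033, 0.008, -1.586]
wrist [[333.6, 0.0, 253.1], [0.0, 333.6, 186.4], [0.0, 0.0, 1.0]] [ 0.225 -0.508  0.384] [2.877, 0.001, -1.293]
```

View pics/top0.png

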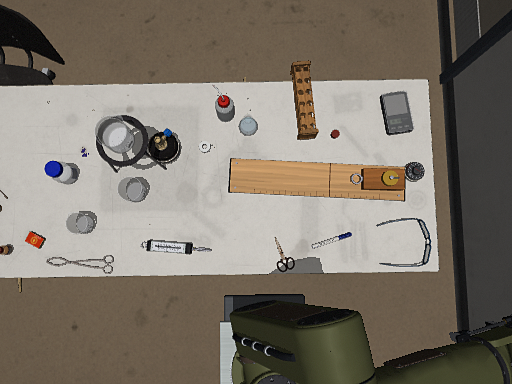

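View pics/side0.png

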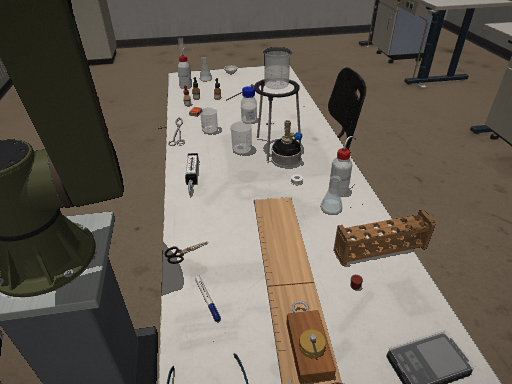

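The top view shows the meter at about px (170,247), hook pointing right to about (212,249). The board spans (229,176) to (405,183) with the score line at column 330. The sled is at about (383,180) and its eye at (355,179). In the side view the meter is at about (192,170) and the eye at about (300,307).

```bash
cat > h.py <<'E'
import numpy as np, cv2
from scipy.spatial.transform import Rotation as R
def load(f): return dict(np.load(f))
def ray(c,p):
    d=R.from_rotvec(c["rotation"].ravel()).as_matrix() if c["rotation"].size==3 else c["rotation"]
    v=d@np.linalg.inv(c["intrinsics"])@np.array([p[0],p[1],1.]); return c["origin"],v/np.linalg.norm(v)
def plane(c,p,z): o,v=ray(c,p); return o+v*(z-o[2])/v[2]
def tri(c1,p1,c2,p2):
    o1,v1=ray(c1,p1);o2,v2=ray(c2,p2)
    s=np.linalg.lstsq(np.c_[v1,-v2],o2-o1,rcond=None)[0]
    a,b=o1+v1*s[0],o2+v2*s[1]; return (a+b)/2,np.linalg.norm(a-b)
def px(c,P):
    M=R.from_rotvec(c["rotation"].ravel()).as_matrix(); q=c["intrinsics"]@(M.T@(np.asarray(P)-c["origin"])); return q[:2]/q[2]
def snap(name,tag):
    from station import optics
    c=optics.camera(name); cv2.imwrite(f"pics/{tag}.png",c["pixels"][:,:,::-1]); np.savez(f"pics/{tag}.npz",**c); return c
E
python3 - <<'E'
from h import *
t=load("pics/top0.npz"); s=load("pics/side0.npz"); w=load("pics/wrist0.npz")
np.set_printoptions(precision=4,suppress=True)
for n,a,b in [("meter mid",(170,247),(192.5,168)),("hook tip",(212,249.5),(190,194)),("eye left",(349.5,179),(299,303)),("sled pin",(397,178),(312,338)),
  ("line near",(329.5,194.5),(272,284)),("line far",(330,164),(309,283)),("board free far",(230,158),(290,198)),("board free near",(229,192),(256,199))]:
    print(n,*tri(t,a,s,b), plane(t,a,.02))
M=R.from_rotvec(w["rotation"].ravel()).as_matrix(); T=R.from_euler("xyz",[-3.1405,-.0001,.2788]).as_matrix()
print("cam in tool",T.T@(w["origin"]-[.1513,-.5285,.2049]),T.T@M)
E
```

```text
meter mid [ 0.6869 -0.4005  0.7901] 0.7443711219117672 [ 2.0169 -0.8126  0.02  ]
hook tip [ 0.6917 -0.4231  0.8494] 0.817817604717482 [ 2.3594 -0.9082  0.02  ]
eye left [ 0.6301 -0.3847  1.0258] 1.0370620804934878 [ 4.168  -0.6981  0.02  ]
sled pin [ 0.5525 -0.4062  1.126 ] 1.0654695079853755 [ 5.5095 -0.8318  0.02  ]
line near [ 0.6547 -0.3899  0.9941] 1.0097283371494286 [ 3.8119 -0.7872  0.02  ]
line far [ 0.6689 -0.3515  0.9639] 1.0241649512015436 [ 3.7217 -0.531   0.02  ]
board free far [ 0.7764 -0.2475  0.7491] 0.8485984027113882 [ 2.4258 -0.3926  0.02  ]
board free near [ 0.7304 -0.3135  0.7989] 0.8524295603693064 [ 2.4542 -0.5877  0.02  ]
cam in tool [ 0.0763  0.0008 -0.1791] [[ 0.64   -0.2795 -0.7157]
 [ 0.1779  0.9601 -0.2159]
 [ 0.7475  0.0109  0.6642]]
```

```bash
sed -i 's/R.from_rotvec(c\["rotation"\].ravel()).as_matrix() if c\["rotation"\].size==3 else c\["rotation"\]/R.from_euler("xyz",c["rotation"]).as_matrix()/; s/R.from_rotvec(c\["rotation"\].ravel())/R.from_euler("xyz",c["rotation"])/' h.py
cat > a.py <<'E'
from h import *
t=load("pics/top0.npz"); s=load("pics/side0.npz"); w=load("pics/wrist0.npz")
np.set_printoptions(precision=4,suppress=True)
for n,a,b in [("meter mid",(170,247),(192.5,168)),("hook tip",(212,249.5),(190,194)),("eye left",(349.5,179),(299,303)),("sled pin",(397,178),(312,338)),
  ("line near",(329.5,194.5),(272,284)),("line far",(330,164),(309,283)),("board free far",(230,158),(290,198)),("board free near",(229,192),(256,199))]:
    print(n,*tri(t,a,s,b), plane(t,a,.02))
M=R.from_euler("xyz",w["rotation"]).as_matrix(); T=R.from_euler("xyz",[-3.1405,-.0001,.2788]).as_matrix()
print("cam in tool",T.T@(w["origin"]-[.1513,-.5285,.2049]),T.T@M)
E
python3 a.py
```

```text
meter mid [0.3863 0.3111 0.0164] 0.0036052141049276233 [0.3845 0.3105 0.02  ]
hook tip [0.375  0.1784 0.0131] 0.000612810820557373 [0.3747 0.1779 0.02  ]
eye left [ 0.5935 -0.2629  0.0243] 0.003956868806131749 [ 0.5921 -0.2635  0.02  ]
sled pin [ 0.5819 -0.3906  0.0976] 0.00017454017931798163 [ 0.5929 -0.4151  0.02  ]
line near [ 0.5463 -0.1984  0.0188] 0.005824191277613831 [ 0.5433 -0.198   0.02  ]
line far [ 0.6392 -0.2038  0.0112] 0.007890627407191002 [ 0.6417 -0.2029  0.02  ]
board free far [0.6685 0.1185 0.004 ] 0.0019443631194214703 [0.6664 0.1178 0.02  ]
board free near [0.5616 0.1224 0.0111] 0.00844692875273546 [0.5563 0.1223 0.02  ]
cam in tool [ 0.0763  0.0008 -0.1791] [[-0.0008 -0.9652 -0.2613]
 [ 1.     -0.0007 -0.0003]
 [ 0.0001 -0.2613  0.9652]]
```

Call:
carry_out:
  plan:
    - [[30,-21.7,0,0,0,0,94],[30,-21.7,0,0,0,0,94],[30,-21.7,0,0,0,0,94],[30,-21.7,0,0,0,0,94],[30,-21.7,0,0,0,0,94],[30,-21.7,0,0,0,0,94],[30,-21.7,0,0,0,0,94],[30,-21.7,0,0,0,0,94],[30,-21.7,0,0,0,0,94],[30,-21.7,0,0,0,0,94],[30,-21.7,0,0,0,0,94],[30,-21.7,0,0,0,0,94],[30,-21.7,0,0,0,0,94],[4,-34,0,0,0,0,94],[4,-34,0,0,0,0,94],[4,-34,0,0,0,0,94],[4,-34,0,0,0,0,94],[4,-34,0,0,0,0,94],[4,-34,0,0,0,0,94]]

```text
time_s: 1.73
ee_pos: [0.4149, 0.054, 0.2055]
eef_rot: [-3.142, -0.0, 0.279]
force: [1.1, 0.1, -0.0]
grip_width: 0.0941
grip_force: 0.0
```

Call:
carry_out:
  plan:
    - [[4,-34,0,0,0,0,94],[4,-34,0,0,0,0,94],[4,-34,0,0,0,0,94],[4,-34,0,0,0,0,94],[4,-34,0,0,0,0,94],[4,-34,0,0,0,0,94],[0,0,0,0,0,-0.11,94],[0,0,0,0,0,-0.11,94],[0,0,0,0,0,-0.11,94],[0,0,0,0,0,-0.11,94],[0,0,0,0,0,-0.11,94],[0,0,0,0,0,-0.11,94],[0,0,0,0,0,-0.11,94],[0,0,0,0,0,-0.11,94],[0,0,0,0,0,-0.11,94],[0,0,0,0,0,-0.11,94],[0,0,0,0,0,-0.107,94],[0,0,0,0,0,0,94]]

```text
time_s: 3.23
ee_pos: [0.3824, 0.2552, 0.2053]
eef_rot: [-3.141, 0.0, 1.491]
force: [0.0, 0.3, -1.1]
grip_width: 0.094
grip_force: 0.0
```

```bash
python3 - <<'E'
from h import *
from station import telemetry
o=telemetry.get_obs(); print(o["time_s"],o["ee_pos"],o["eef_rot"],o["force"])
snap("wrist","w1")
E
```

```text
3.2333 [0.38241647 0.25519506 0.2052963 ] [-3.14126536e+00  2.08932289e-04  1.49091575e+00] [ 0.01196592  0.265474   -1.08746648]
```

View pics/w1.png

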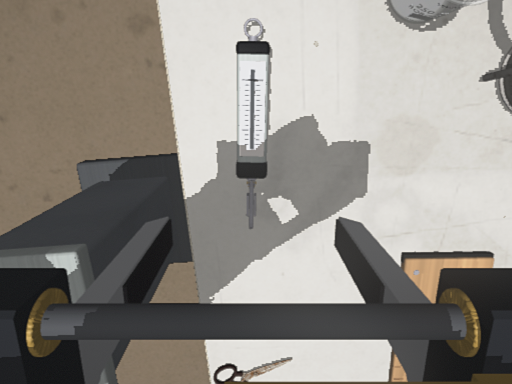

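The wrist view shows the meter: rear cap from row 41, front cap ending at row 178, columns 236–267, hook tip at about (251,228). It lies between the open fingers.

```bash
cat > meter.py <<'E'
from h import *
def measure(c,T,r0,r1,c0,c1):
    g=c["pixels"].astype(int).max(2)[r0:r1,c0:c1]; m=(g<45).astype(np.uint8)
    n,l,st,ce=cv2.connectedComponentsWithStats(m)
    out=[]
    for i in range(1,n):
        if st[i,4]>120: out.append((st[i]+[c0,r0,0,0,0],ce[i]+[c0,r0]))
    return out
E
python3 - <<'E'
from meter import *
c=load("pics/w1.npz")
np.set_printoptions(precision=4,suppress=True)
for st,ce in measure(c,0,20,195,215,290): print(st,ce,plane(c,ce,.032))
f=plane(c,(251.5,177.5),.032); 
for p in [(236,42),(269.5,42),(236.5,177),(267,177)]: print(p,plane(c,p,.032))
print("hook tip",plane(c,(251,228),.015))
E
```

```text
[237  42  32  11 123] [252.6016  46.2846] [0.3923 0.3774 0.032 ]
[237 163  29  15 129] [251.0775 172.6279] [0.3804 0.2508 0.032 ]
(236, 42) [0.3764 0.3826 0.032 ]
(269.5, 42) [0.4091 0.38   0.032 ]
(236.5, 177) [0.3642 0.2472 0.032 ]
(267, 177) [0.3972 0.2445 0.032 ]
hook tip [0.3743 0.1798 0.015 ]
```

Call:
carry_out:
  plan:
    - [[5.3,-0.8,0,0,0,0.009,94],[0,0,25,0,0,0,94],[0,0,25,0,0,0,94],[0,0,25,0,0,0,94],[0,0,25,0,0,0,94],[0,0,10,0,0,0,70],[0,0,0,0,0,0,70],[0,0,0,0,0,0,70]]

```text
time_s: 3.95
ee_pos: [0.3824, 0.2609, 0.0961]
eef_rot: [3.142, -0.0, 1.475]
force: [-0.5, -0.1, -0.1]
grip_width: 0.0773
grip_force: 0.0
```

```bash
python3 - <<'E'
from meter import *
from station import telemetry
o=telemetry.get_obs(); print(o["ee_pos"],o["eef_rot"])
c=snap("wrist","w2"); a=load("pics/w1.npz")
np.set_printoptions(precision=4,suppress=True)
for st,ce in measure(c,0,0,330,200,310):
    print(st,ce,plane(c,ce,.032), [tri(c,ce,a,q) for q in ((252.6,46.3),(251.1,172.6))])
E
```

```text
[0.38243717 0.26090119 0.09609587] [ 3.14151157e+00 -9.12945021e-05  1.47536776e+00]
[227  24  48  19 356] [252.309   31.5112] [0.3938 0.3775 0.032 ] [(array([0.393 , 0.3763, 0.0396]), np.float64(0.0014836636259610385)), (array([0.3891, 0.3225, 0.3512]), np.float64(0.0009473103755304694))]
[230 197  42  20 781] [250.9936 206.8182] [0.3808 0.2543 0.032 ] [(array([0.3908, 0.342 , 0.2944]), np.float64(0.001154014310625645)), (array([0.3796, 0.2436, 0.0002]), np.float64(1.0659182206456377e-05))]
```

View pics/w2.png

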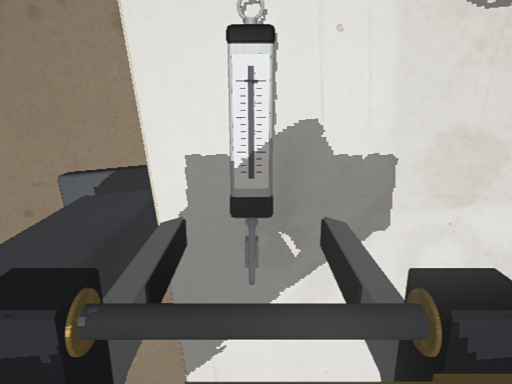

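The closer wrist view shows the front cap spanning rows 197–217, columns 230–272, and the rear cap starting at row 24. The meter sits centred between the fingers.

```bash
python3 - <<'E'
from h import *
c=load("pics/w2.npz"); a=load("pics/w1.npz")
np.set_printoptions(precision=4,suppress=True)
print(tri(c,(251.2,217.3),a,(251.6,178.3)),tri(c,(250.8,24),a,(252.8,41)))
f=plane(c,(251.2,217.3),.032);r=plane(c,(250.8,24.3),.032);print(f,r,np.linalg.norm(f-r),np.arctan2(*(r-f)[1::-1]))
g=f+(r-f)/np.linalg.norm(r-f)*.016; print("grip",g)
E
```

```text
(array([0.3799, 0.242 , 0.0219]), np.float64(0.0004289440372085728)) (array([0.3931, 0.3822, 0.0317]), np.float64(0.0003677060463562864))
[0.3801 0.2457 0.032 ] [0.3932 0.382  0.032 ] 0.13685495578285023 1.4750832321495906
grip [0.3817 0.2617 0.032 ]
```

Call:
carry_out:
  plan:
    - [[0.6,-0.7,20,0,0,0,70],[0,0,20,0,0,0,60],[0,0,20,0,0,0,60],[0,0,20,0,0,0,60],[0,0,12,0,0,0,60],[0,0,0,0,0,0,60],[0,0,0,0,0,0,20],[0,0,0,0,0,0,20],[0,0,0,0,0,0,20],[0,0,0,0,0,0,20],[0,0,0,0,0,0,20],[0,0,0,0,0,0,20],[0,0,0,0,0,0,20],[0,0,0,0,0,0,20]]
  squeeze: 50

```text
time_s: 5.17
ee_pos: [0.382, 0.2615, 0.0043]
eef_rot: [3.14, -0.001, 1.477]
force: [-1.0, -0.9, 8.0]
grip_width: 0.0336
grip_force: 50.0
```

Call:
carry_out:
  plan:
    - [[0,0,-10,0,0,0,20],[0,0,-20,0,0,0,20],[0,0,-25,0,0,0,20],[0,0,-25,0,0,0,20],[0,0,-20,0,0,0,20],[0,0,0,0,0,0,20],[0,0,0,0,0,0,20]]

```text
time_s: 5.75
ee_pos: [0.3817, 0.2614, 0.1042]
eef_rot: [3.14, -0.001, 1.477]
force: [-0.4, 0.1, -2.6]
grip_width: 0.0337
grip_force: 50.0
```

```bash
python3 - <<'E'
from meter import *
from station import telemetry
o=telemetry.get_obs(); print(o["ee_pos"],o["eef_rot"],o["force"],o["grip_width"],o["grip_force"])
c=snap("wrist","w3"); snap("top","t3"); snap("side","s3")
im=np.hstack([c["pixels"][60:384,100:400]])[:,:,::-1]
cv2.imwrite("pics/w3c.png",cv2.resize(im,None,fx=1.8,fy=1.8,interpolation=cv2.INTER_CUBIC))
E
```

```text
[0.38171799 0.26136172 0.10422002] [ 3.14006352e+00 -1.05528260e-03  1.47678069e+00] [-0.37201015  0.13493479 -2.58397533] 0.0336756066850404 49.99175012111664
```

View pics/w3c.png

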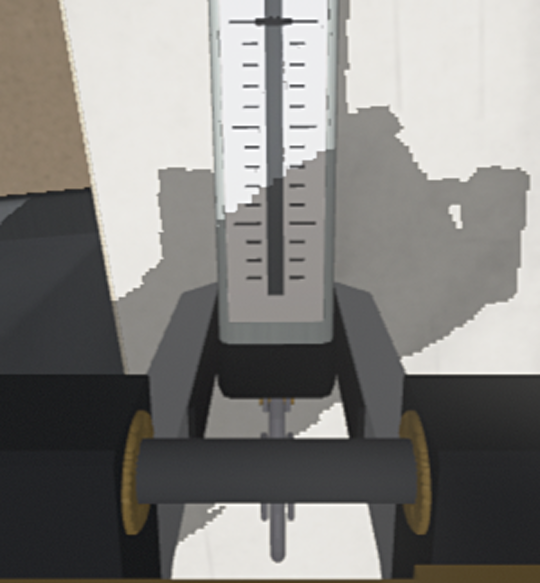

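The crop shows the housing gripped squarely, with the hook ahead of the fingers and its tip at about full-frame (254,371). Next I carry it alongside the sled at a height where the wrist camera sees the eye to the side.

Call:
carry_out:
  plan:
    - [[-10,4,-10,0,0,0,20],[-20,8,-10,0,0,0,20],[-30,10,-10,0,0,0,20],[-30,10,-10,0,0,0,20],[-30,10,-10,0,0,0,20],[-30,10,-10,0,0,0,20],[-30,10,-6,0,0,0,20],[-30,10,0,0,0,0,20],[-30,10,0,0,0,0,20],[-30,10,0,0,0,0,20],[-30,10,0,0,0,0,20],[-30,10,0,0,0,0,20],[-30,10,0,0,0,0,20],[-30,10,0,0,0,0,20],[-30,10,0,0,0,0,20],[-30,10,0,0,0,0,20],[-30,10,0,0,0,0,20],[-30,10,0,0,0,0,20],[-20,7,0,0,0,0,20],[-7,0,0,0,0,0,20]]

```text
time_s: 7.57
ee_pos: [0.5088, -0.2933, 0.1687]
eef_rot: [-3.14, -0.0, 1.475]
force: [-0.6, 1.1, -1.5]
grip_width: 0.0337
grip_force: 50.0
```

Call:
carry_out:
  plan:
    - [[0,0,0,0,0,0,20],[0,0,0,0,0,0,20]]

```text
time_s: 7.73
ee_pos: [0.5087, -0.2899, 0.1691]
eef_rot: [-3.141, -0.001, 1.476]
force: [0.6, 0.6, -1.7]
grip_width: 0.0335
grip_force: 50.0
```

```bash
python3 - <<'E'
from h import *
from station import telemetry
np.set_printoptions(precision=4,suppress=True)
o=telemetry.get_obs(); print(o["time_s"],o["ee_pos"],o["eef_rot"],o["force"])
a=load("pics/w3.npz"); p=plane(a,(254.4,371),.1+.018); T=R.from_euler("xyz",[3.14006,-.00106,1.47678]).as_matrix()
print("hook tip in tool",T.T@(p-[.38172,.26136,.10422]))
c=snap("wrist","w4")
cv2.imwrite("pics/w4x.png",cv2.resize(c["pixels"][:,:,::-1],(800,600),interpolation=cv2.INTER_CUBIC))
E
```

```text
7.7333 [ 0.5087 -0.2899  0.1691] [-3.1405 -0.0007  1.4764] [ 0.5728  0.5821 -1.6548]
hook tip in tool [-0.0848  0.0015 -0.0139]
```

View pics/w4x.png

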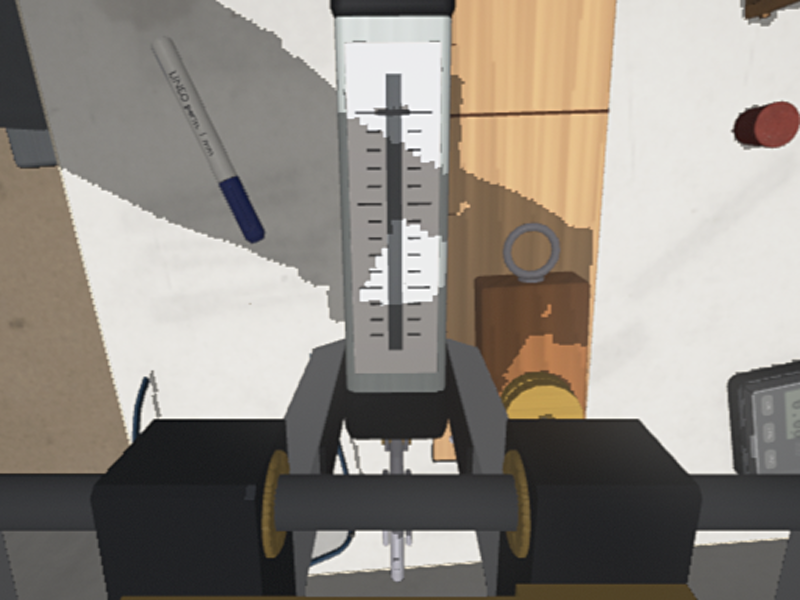

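The wrist view (scaled ×1.5625) shows the eye ring at about (531,250), with its outermost rod near (531,226). The block's end face is at about row 280 and the scored line runs from (450,115) to (608,111). I take a second viewpoint for the height.

Call:
carry_out:
  plan:
    - [[-20,-15,0,0,0,0,20],[-20,-15,0,0,0,0,20],[0,0,0,0,0,0,20],[0,0,0,0,0,0,20]]

```text
time_s: 8.12
ee_pos: [0.4753, -0.3268, 0.1698]
eef_rot: [3.141, -0.0, 1.476]
force: [1.0, 0.7, -1.6]
grip_width: 0.0338
grip_force: 50.0
```

```bash
cat > ring.py <<'E'
from h import *
def ring(c,box):
    r0,r1,c0,c1=box
    hsv=cv2.cvtColor(c["pixels"],cv2.COLOR_RGB2HSV)[r0:r1,c0:c1]
    m=((hsv[...,1]<70)&(hsv[...,2]>40)).astype(np.uint8)
    n,l,st,ce=cv2.connectedComponentsWithStats(m,connectivity=8)
    i=1+np.argmax(st[1:,4]*((st[1:,2]<70)&(st[1:,0]>0)&(st[1:,0]+st[1:,2]<c1-c0))); p=np.argwhere(l==i)[:,::-1]+[c0,r0]
    return p,st[i]
E
python3 - <<'E'
from ring import *
from station import telemetry
np.set_printoptions(precision=4,suppress=True)
o=telemetry.get_obs(); print(o["ee_pos"],o["eef_rot"])
a=load("pics/w4.npz"); c=snap("wrist","w5")
for k,box in ((a,(130,185,310,372)),(c,(70,160,330,440))):
    p,st=ring(k,box); print(st, p.min(0),p.max(0)); 
    for y in range(p[:,1].min(),p[:,1].max()+1):
        q=np.sort(p[p[:,1]==y,0]); print(y,q.min(),q.max(),len(q),end="; ")
    print()
# colour line / end face along column: print gray steps
E
```

```text
[ 0.4753 -0.3268  0.1698] [ 3.1414 -0.      1.4763]
[ 12  13  37  38 580] [322 143] [358 180]
143 335 346 12; 144 333 349 17; 145 331 350 20; 146 330 351 22; 147 329 353 25; 148 327 354 20; 149 326 354 17; 150 325 355 16; 151 325 355 13; 152 324 356 13; 153 324 357 13; 154 323 357 12; 155 323 357 12; 156 322 357 11; 157 322 357 11; 158 322 358 12; 159 322 358 12; 160 322 358 11; 161 322 358 11; 162 322 357 10; 163 322 357 12; 164 322 357 12; 165 322 357 13; 166 322 357 13; 167 323 356 13; 168 323 355 12; 169 324 355 13; 170 324 354 15; 171 325 353 16; 172 326 352 19; 173 326 351 26; 174 328 350 23; 175 329 349 21; 176 330 348 19; 177 331 347 17; 178 331 347 17; 179 332 347 16; 180 333 345 13; 
[ 25  29  39  40 646] [355  99] [393 138]
99 370 381 12; 100 368 384 17; 101 366 385 20; 102 364 386 23; 103 363 388 26; 104 362 389 26; 105 361 389 19; 106 360 390 17; 107 359 391 16; 108 359 391 14; 109 358 392 15; 110 358 392 13; 111 357 392 13; 112 357 392 12; 113 356 393 14; 114 356 393 13; 115 356 393 12; 116 356 393 12; 117 356 393 12; 118 355 393 12; 119 355 392 12; 120 356 392 12; 121 356 392 12; 122 356 392 12; 123 356 391 12; 124 356 391 14; 125 356 390 13; 126 357 390 14; 127 357 389 14; 128 358 389 15; 129 359 388 17; 130 359 387 22; 131 360 386 27; 132 361 384 24; 133 362 383 22; 134 364 382 19; 135 365 382 18; 136 365 382 18; 137 365 382 18; 138 367 379 13;
```

```bash
python3 - <<'E'
from h import *
np.set_printoptions(precision=4,suppress=True)
a=load("pics/w4.npz"); b=load("pics/w5.npz")
print("centre",tri(a,(340,160.3),b,(374.4,116.8)))
print("rod",tri(a,(340.5,145.3),b,(375.2,101.6)))
for k,u,v in((a,(340,160.3),(340.5,145.3)),(b,(374.4,116.8),(375.2,101.6))): print(plane(k,u,.034),plane(k,v,.034))
s=.64
P=[plane(a,(x*s,y*s),.012) for x,y in((452,115.5),(608,111),(617,2),(591,340))]; print(P)
print("line dir",np.arctan2(*(P[0]-P[1])[1::-1]),"edge yaw",np.arctan2(*(P[2]-P[3])[1::-1]))
Q=[plane(a,(x*s,y*s),.048) for x,y in((475,285),(588,283))]; print("block top front corners",Q,np.linalg.norm(Q[0]-Q[1]))
cv2.imwrite("pics/w5c.png",cv2.resize(b["pixels"][60:260,300:512,::-1],None,fx=3,fy=3,interpolation=cv2.INTER_CUBIC))
E
```

```text
centre (array([ 0.5925, -0.2809,  0.0365]), np.float64(0.0005914052460412429))
rod (array([ 0.5944, -0.2674,  0.0326]), np.float64(0.0002332983321896198))
[ 0.5933 -0.2816  0.034 ] [ 0.5942 -0.2673  0.034 ]
[ 0.5931 -0.2809  0.034 ] [ 0.5938 -0.2673  0.034 ]
[array([ 0.5527, -0.1977,  0.012 ]), array([ 0.6477, -0.2041,  0.012 ]), array([ 0.6523, -0.1443,  0.012 ]), array([ 0.6376, -0.3524,  0.012 ])]
line dir 3.073616342416144 edge yaw 1.500544344666118
block top front corners [array([ 0.5561, -0.2963,  0.048 ]), array([ 0.6229, -0.3014,  0.048 ])] 0.06699052298473522
```

View pics/w5c.png

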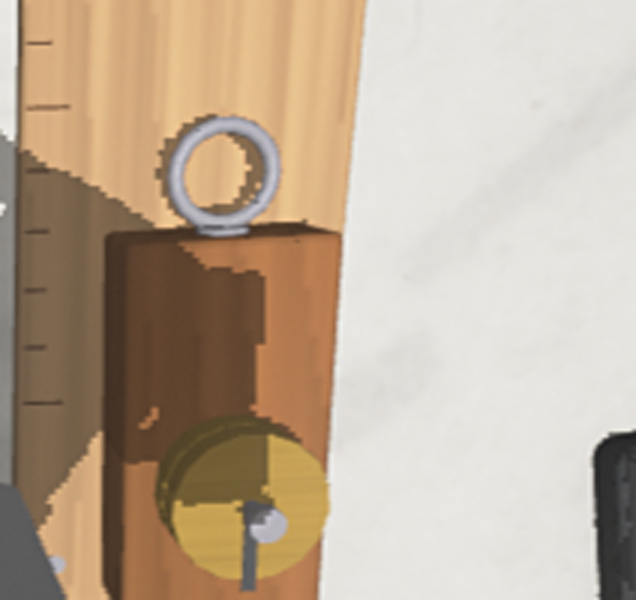

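The crop of the second view shows the ring clearly, outer columns 355.7–393.7 and top row 98.7. Both views put the rod at about (0.594, -0.267, 0.034), which agrees with 12+22 mm. The sled and board yaw is about 1.50.

Call:
carry_out:
  plan:
    - [[10,9,0,0,0,0,20],[22,19,0,0,0,0,20],[27,23,0,0,0,0,20],[27,23,0,0,0,0,20],[22,19,0,0,0,0,20],[14,12,0,0,0,0,20],[5,5,0,0,0,-0.024,20],[0,0,15,0,0,0,20],[0,0,25,0,0,0,20],[0,0,25,0,0,0,20],[0,0,20,0,0,0,20],[0,0,8,0,0,0,20],[0,0,0,0,0,0,20],[0,0,0,0,0,0,20]]

```text
time_s: 9.33
ee_pos: [0.5976, -0.2108, 0.0773]
eef_rot: [3.141, 0.0, 1.501]
force: [0.4, -0.4, -2.1]
grip_width: 0.0331
grip_force: 50.0
```

```bash
cat > st.py <<'E'
from h import *
from station import telemetry,optics
np.set_printoptions(precision=4,suppress=True)
def state(n=4):
    F=[];P=[]
    for i in range(n):
        optics.camera("wrist"); o=telemetry.get_obs(); F.append(o["force"]); P.append(o["ee_pos"])
    T=R.from_euler("xyz",o["eef_rot"]).as_matrix(); p=np.mean(P,0); f=np.mean(F,0)
    rel=T.T@(np.array([.594,-.267,.034])-p)
    print("t",o["time_s"],"pos",p,"rpy",o["eef_rot"],"F",f,"+-",np.std(F,0),"rod in tool mm",rel*1e3)
if __name__=="__main__":
    import sys; state(int(sys.argv[1]))
E
python3 st.py 6; python3 - <<'E'
from h import *
c=snap("wrist","w6"); s=snap("side","s6")
print(px(s,[.594,-.267,.034]))
u,v=px(s,[.594,-.267,.034]).astype(int)
A=cv2.resize(c["pixels"][230:384,170:340,::-1],(500,453),interpolation=cv2.INTER_CUBIC)
B=cv2.resize(s["pixels"][v-50:v+40,u-30:u+30,::-1],(300,453),interpolation=cv2.INTER_CUBIC)
cv2.imwrite("pics/m6.png",np.hstack([A,B]))
E
```

```text
t 9.6333 pos [ 0.5978 -0.2112  0.0779] rpy [3.1403 0.0004 1.5008] F [-0.0032  0.11   -1.719 ] +- [0.6342 0.4398 0.2888] rod in tool mm [-55.9046   0.0952  43.8832]
[299.07743175 301.90760068]
```

View pics/m6.png

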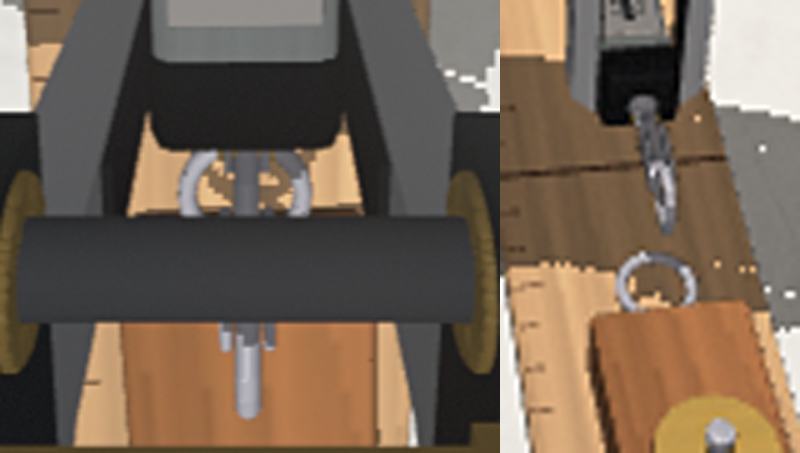

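The left crop (wrist) shows the hook centred over the ring, hook column 247 against ring centre 246. The right crop (side) shows the hook above and short of the ring, clear of it.

Call:
carry_out:
  plan:
    - [[0.5,0,10,0,0,0,20],[0,0,12,0,0,0,20],[0,0,10,0,0,0,20],[0,0,5,0,0,0,20],[0,0,1,0,0,0,20],[0,0,0,0,0,0,20]]

```text
time_s: 10.23
ee_pos: [0.597, -0.2105, 0.0378]
eef_rot: [-3.141, -0.0, 1.501]
force: [0.3, 1.1, -2.3]
grip_width: 0.0335
grip_force: 50.0
```

```bash
python3 st.py 8
```

```text
t 10.6333 pos [ 0.5974 -0.2106  0.0388] rpy [3.1412 0.0001 1.5008] F [ 0.1115  0.1108 -2.0065] +- [0.3826 0.4166 0.5475] rod in tool mm [-56.4504   0.5784   4.7921]
```

Call:
carry_out:
  plan:
    - [[0,0,1,0,0,0,20],[0,0,1,0,0,0,20],[0,0,1,0,0,0,20],[0,0,1,0,0,0,20],[0,0,1,0,0,0,20],[0,0,1,0,0,0,20],[0,0,0,0,0,0,20]]

```text
time_s: 11.22
ee_pos: [0.5972, -0.2105, 0.0323]
eef_rot: [-3.142, -0.0, 1.501]
force: [0.3, 0.0, 0.2]
grip_width: 0.0337
grip_force: 50.0
```

```bash
python3 st.py 8
```

```text
t 11.6167 pos [ 0.5972 -0.2106  0.0325] rpy [3.1415 0.     1.5008] F [-0.0441  0.3492 -0.1543] +- [0.4216 0.4451 0.3905] rod in tool mm [-56.5046   0.7099  -1.4919]
```

Call:
carry_out:
  plan:
    - [[0,0,0.8,0,0,0,20],[0,0,0.8,0,0,0,20],[0,0,0.8,0,0,0,20],[0,0,0.8,0,0,0,20],[0,0,0.8,0,0,0,20],[0,0,0,0,0,0,20]]

```text
time_s: 12.12
ee_pos: [0.5972, -0.2106, 0.0283]
eef_rot: [-3.142, 0.0, 1.501]
force: [-0.8, -0.4, 1.2]
grip_width: 0.0336
grip_force: 50.0
```

```bash
python3 st.py 8
```

```text
t 12.5167 pos [ 0.5972 -0.2106  0.0285] rpy [3.1415 0.     1.5007] F [ 0.0486 -0.1593  0.8455] +- [0.4437 0.4228 0.2011] rod in tool mm [-56.475    0.735   -5.4985]
```

Call:
carry_out:
  plan:
    - [[0,0,0.6,0,0,0,20],[0,0,0.6,0,0,0,20],[0,0,0.4,0,0,0,20],[0,0,0,0,0,0,20]]

```text
time_s: 12.85
ee_pos: [0.5972, -0.2106, 0.0267]
eef_rot: [-3.142, -0.0, 1.501]
force: [1.0, -1.0, 0.4]
grip_width: 0.0336
grip_force: 50.0
```

```bash
python3 st.py 8
```

```text
t 13.25 pos [ 0.5972 -0.2106  0.0269] rpy [3.1416 0.     1.5008] F [ 0.1697 -0.3366  1.1074] +- [0.5122 0.4182 0.3734] rod in tool mm [-56.502    0.751   -7.1397]
```

Call:
carry_out:
  plan:
    - [[0,0,0.5,0,0,0,20],[0,0,0.3,0,0,0,20],[0,0,0,0,0,0,20]]

```text
time_s: 13.5
ee_pos: [0.5973, -0.2106, 0.0262]
eef_rot: [3.141, 0.0, 1.501]
force: [0.0, -0.3, 3.3]
grip_width: 0.0338
grip_force: 50.0
```

```bash
python3 st.py 8
```

```text
t 13.9 pos [ 0.5973 -0.2106  0.0262] rpy [3.1415 0.0001 1.5008] F [-0.1027 -0.4141  3.4811] +- [0.5184 0.4614 0.3574] rod in tool mm [-56.476    0.6928  -7.8241]
```

Call:
carry_out:
  plan:
    - [[0,0,-0.25,0,0,0,20],[0,0,0,0,0,0,20]]

```text
time_s: 14.07
ee_pos: [0.5972, -0.2105, 0.0263]
eef_rot: [3.142, -0.0, 1.501]
force: [0.2, -0.7, 3.5]
grip_width: 0.0338
grip_force: 50.0
```

```bash
python3 st.py 8
```

```text
t 14.4667 pos [ 0.5972 -0.2106  0.0263] rpy [-3.1416 -0.      1.5008] F [ 0.2641 -0.2035  2.501 ] +- [0.7084 0.4988 0.7035] rod in tool mm [-56.5214   0.7707  -7.7477]
```

Call:
carry_out:
  plan:
    - [[0.7,0,0,0,0,0,20],[0.7,0,0,0,0,0,20],[0.7,0,0,0,0,0,20],[0.7,0,0,0,0,0,20],[0.7,0,0,0,0,0,20],[0,0,0,0,0,0,20]]

```text
time_s: 14.97
ee_pos: [0.5974, -0.207, 0.0263]
eef_rot: [-3.142, 0.0, 1.501]
force: [0.4, -1.1, 2.2]
grip_width: 0.0334
grip_force: 50.0
```

```bash
python3 st.py 6
```

```text
t 15.2667 pos [ 0.5974 -0.2071  0.0263] rpy [-3.1415 -0.      1.5008] F [ 0.1244 -0.827   2.5027] +- [0.4125 0.3118 0.4125] rod in tool mm [-60.0061   0.7718  -7.7196]
```

Call:
carry_out:
  plan:
    - [[0.7,0,0,0,0,0,20],[0.7,0,0,0,0,0,20],[0.7,0,0,0,0,0,20],[0.7,0,0,0,0,0,20],[0.7,0,0,0,0,0,20],[0,0,0,0,0,0,20]]

```text
time_s: 15.77
ee_pos: [0.5977, -0.2034, 0.0263]
eef_rot: [-3.141, -0.0, 1.501]
force: [0.2, -0.6, 2.8]
grip_width: 0.0334
grip_force: 50.0
```

```bash
python3 st.py 6
```

```text
t 16.0667 pos [ 0.5977 -0.2036  0.0263] rpy [-3.1416 -0.      1.5007] F [ 0.0124 -1.1269  2.4396] +- [0.4673 0.419  0.5119] rod in tool mm [-63.5156   0.7813  -7.706 ]
```

Call:
carry_out:
  plan:
    - [[0.7,0,0,0,0,0,20],[0.7,0,0,0,0,0,20],[0.7,0,0,0,0,0,20],[0.7,0,0,0,0,0,20],[0.7,0,0,0,0,0,20],[0.7,0,0,0,0,0,20],[0,0,0,0,0,0,20]]

```text
time_s: 16.65
ee_pos: [0.598, -0.1992, 0.0263]
eef_rot: [-3.142, -0.0, 1.501]
force: [0.7, -1.5, 2.0]
grip_width: 0.0335
grip_force: 50.0
```

```bash
python3 st.py 6
```

```text
t 16.95 pos [ 0.598  -0.1994  0.0263] rpy [3.1415 0.     1.5008] F [-0.2469 -1.4751  2.6321] +- [0.3518 0.2839 0.3895] rod in tool mm [-67.7095   0.7524  -7.6939]
```

Call:
carry_out:
  plan:
    - [[0.7,0,0,0,0,0,20],[0.7,0,0,0,0,0,20],[0.7,0,0,0,0,0,20],[0.7,0,0,0,0,0,20],[0.7,0,0,0,0,0,20],[0.7,0,0,0,0,0,20],[0,0,0,0,0,0,20]]

```text
time_s: 17.53
ee_pos: [0.5979, -0.1947, 0.0258]
eef_rot: [-3.141, -0.001, 1.501]
force: [-0.2, 0.9, -1.9]
grip_width: 0.0332
grip_force: 50.0
```

```bash
python3 st.py 6; python3 - <<'E'
from h import *
c=snap("wrist","w7"); s=snap("side","s7")
u,v=px(s,[.594,-.267,.034]).astype(int)
A=cv2.resize(c["pixels"][230:384,170:340,::-1],(500,453),interpolation=cv2.INTER_CUBIC)
B=cv2.resize(s["pixels"][v-50:v+40,u-30:u+30,::-1],(300,453),interpolation=cv2.INTER_CUBIC)
cv2.imwrite("pics/m7.png",np.hstack([A,B]))
E
```

```text
t 17.8333 pos [ 0.598  -0.1949  0.0259] rpy [-3.1412 -0.0002  1.5008] F [ 0.2974 -0.1869 -1.9921] +- [0.2807 0.4732 0.5742] rod in tool mm [-72.1569   1.0344  -8.1391]
```

View pics/m7.png

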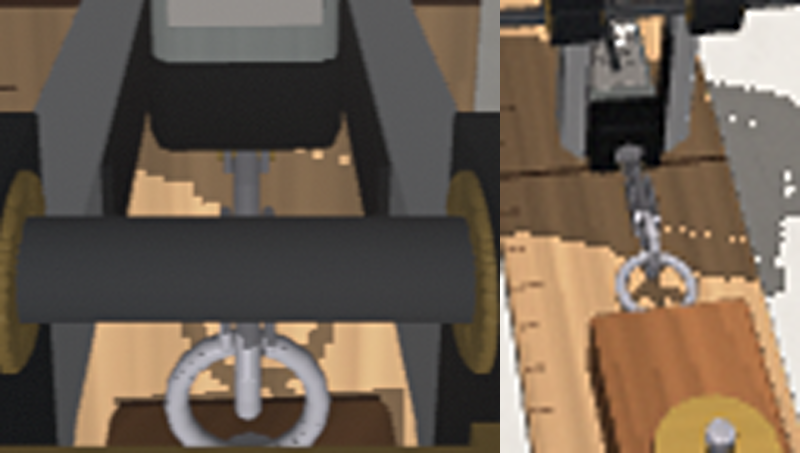

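The push has vanished. The picture shows the hook nose inside the ring and the gate behind the rod (left crop, hook through the ring at about (247,345)). I lower the meter a little and start the pull.

Call:
carry_out:
  plan:
    - [[0,0,1,0,0,0,20],[0,0,1.5,0,0,0,20],[0,0,1.5,0,0,0,20],[0.5,0,0,0,0,0,20],[1,0,0,0,0,0,20],[1,0,0,0,0,0,20],[1,0,0,0,0,0,20],[1,0,0,0,0,0,20],[1,0,0,0,0,0,20],[1,0,0,0,0,0,20],[1,0,0,0,0,0,20],[1,0,0,0,0,0,20],[1,0,0,0,0,0,20],[1,0,0,0,0,0,20],[1,0,0,0,0,0,20],[1,0,0,0,0,0,20]]

```text
time_s: 19.27
ee_pos: [0.5992, -0.1827, 0.0223]
eef_rot: [3.142, 0.0, 1.501]
force: [-0.2, -1.9, -2.9]
grip_width: 0.0336
grip_force: 50.0
```

```bash
python3 st.py 4
```

```text
t 19.4667 pos [ 0.5992 -0.1827  0.0223] rpy [3.1416 0.     1.5008] F [-0.5372 -1.3708 -1.7339] +- [0.233  0.2289 0.3944] rod in tool mm [-84.4777   0.7481 -11.6801]
```

Call:
carry_out:
  plan:
    - [[1,0,0,0,0,0,20],[1.5,0,0,0,0,0,20],[2,0,0,0,0,0,20],[2,0,0,0,0,0,20],[2,0,0,0,0,0,20],[2,0,0,0,0,0,20],[2,0,0,0,0,0,20],[2,0,0,0,0,0,20],[2,0,0,0,0,0,20],[2,0,0,0,0,0,20],[2,0,0,0,0,0,20],[2,0,0,0,0,0,20],[2,0,0,0,0,0,20],[2,0,0,0,0,0,20],[2,0,0,0,0,0,20],[2,0,0,0,0,0,20],[2,0,0,0,0,0,20],[2,0,0,0,0,0,20],[2,0,0,0,0,0,20],[2,0,0,0,0,0,20]]

```text
time_s: 21.13
ee_pos: [0.6018, -0.1441, 0.0223]
eef_rot: [-3.142, -0.0, 1.501]
force: [-0.2, -1.7, -2.7]
grip_width: 0.0335
grip_force: 50.0
```

Call:
carry_out:
  plan:
    - [[2,0,0,0,0,0,20],[2,0,0,0,0,0,20],[2,0,0,0,0,0,20],[2,0,0,0,0,0,20],[2,0,0,0,0,0,20],[2,0,0,0,0,0,20],[2,0,0,0,0,0,20],[2,0,0,0,0,0,20],[2,0,0,0,0,0,20],[2,0,0,0,0,0,20],[2,0,0,0,0,0,20],[2,0,0,0,0,0,20],[2,0,0,0,0,0,20],[2,0,0,0,0,0,20],[2,0,0,0,0,0,20],[2,0,0,0,0,0,20],[2,0,0,0,0,0,20],[2,0,0,0,0,0,20],[2,0,0,0,0,0,20],[2,0,0,0,0,0,20]]

```text
time_s: 22.8
ee_pos: [0.6046, -0.1042, 0.0223]
eef_rot: [-3.142, -0.0, 1.501]
force: [-0.6, -2.4, -2.4]
grip_width: 0.034
grip_force: 50.0
```

```bash
cat > fr.py <<'E'
from st import *
import sys
t=snap("top",sys.argv[1]+"t"); s=snap("side",sys.argv[1]+"s"); a=load("pics/top0.npz"); b=load("pics/side0.npz")
# brass disc centroid shift, before/after, on the disc plane
def disc(c):
    h=cv2.cvtColor(c["pixels"],cv2.COLOR_RGB2HSV); m=((h[...,0]>20)&(h[...,0]<28)&(h[...,1]>120)&(h[...,2]>110)).astype(np.uint8)
    n,l,st,ce=cv2.connectedComponentsWithStats(m); i=1+np.argmax(st[1:,4]); return ce[i],st[i,4]
for u,v in((a,t),(b,s)):
    p,q=disc(u),disc(v); print(p,q,plane(v,q[0],.066)-plane(u,p[0],.066))
E
python3 fr.py f8; python3 st.py 4
```

```text
(array([389.4583, 177.6458]), np.int32(144)) (array([364.8027, 176.7075]), np.int32(147)) [0.0042 0.0761 0.    ]
t 23.1 pos [ 0.6046 -0.1044  0.0223] rpy [3.1416 0.     1.5008] F [-0.5233 -2.2246 -2.0778] +- [0.27   0.4025 0.6946] rod in tool mm [-162.9327    0.7596  -11.7021]Traceback (most recent call last):
  File "fr.py", line 9, in <module>
    p,q=disc(u),disc(v); print(p,q,plane(v,q[0],.066)-plane(u,p[0],.066))
                ~~~~^^^
  File "fr.py", line 7, in disc
    n,l,st,ce=cv2.connectedComponentsWithStats(m); i=1+np.argmax(st[1:,4]); return ce[i],st[i,4]
                                                       ~~~~~~~~~^^^^^^^^^^
    return _wrapfunc(a, 'argmax', axis=axis, out=out, **kwds)
    return bound(*args, **kwds)
ValueError: attempt to get argmax of an empty sequence
```

Call:
carry_out:
  plan:
    - [[1,0,0,0,0,0,20],[2,0,0,0,0,0,20],[2,0,0,0,0,0,20],[2,0,0,0,0,0,20],[2,0,0,0,0,0,20],[2,0,0,0,0,0,20],[2,0,0,0,0,0,20],[2,0,0,0,0,0,20],[2,0,0,0,0,0,20],[2,0,0,0,0,0,20],[2,0,0,0,0,0,20],[2,0,0,0,0,0,20],[2,0,0,0,0,0,20],[2,0,0,0,0,0,20],[2,0,0,0,0,0,20],[2,0,0,0,0,0,20],[2,0,0,0,0,0,20],[2,0,0,0,0,0,20],[2,0,0,0,0,0,20],[1,0,0,0,0,0,20]]

```text
time_s: 24.77
ee_pos: [0.6073, -0.0662, 0.0223]
eef_rot: [3.142, -0.0, 1.501]
force: [-1.0, -2.9, -1.8]
grip_width: 0.0336
grip_force: 50.0
```

```bash
python3 fr.py f9 2>/dev/null; python3 st.py 4; python3 - <<'E'
from h import *
s=load("pics/f9t.npz"); c=snap("side","s9")
A=cv2.resize(s["pixels"][135:225,250:400,::-1],(600,360),interpolation=cv2.INTER_CUBIC)
B=cv2.resize(c["pixels"][190:390,240:351,::-1],(200,360),interpolation=cv2.INTER_CUBIC)
cv2.imwrite("pics/m9.png",np.hstack([A,B]))
E
```

```text
(array([389.4583, 177.6458]), np.int32(144)) (array([352.4901, 176.1258]), np.int32(151)) [0.0066 0.1141 0.    ]
(array([303., 334.]), np.int32(1)) (array([292., 300.]), np.int32(1)) [-0.0022  0.0787  0.    ]
t 25.0667 pos [ 0.6073 -0.0666  0.0223] rpy [3.1416 0.     1.5007] F [ 0.2398 -2.0167 -2.3282] +- [0.5445 0.2409 0.4104] rod in tool mm [-200.8885    0.7658  -11.696 ]
```

View pics/m9.png

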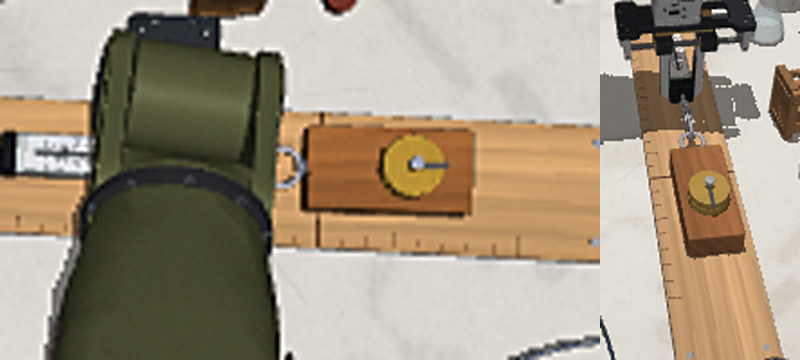

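The top crop shows the block's eye end about 16 mm past the scored line (line at column 319, face at 303), with the block upright and the hook still in the ring. Now I slacken the spring and lower the meter onto the board.

Call:
carry_out:
  plan:
    - [[-1,0,0,0,0,0,20],[-1.5,0,0.5,0,0,0,20],[-1.5,0,0.5,0,0,0,20],[-1.5,0,0.5,0,0,0,20],[-1.5,0,0.5,0,0,0,20],[-1.5,0,0.5,0,0,0,20],[-1.5,0,0.5,0,0,0,20],[-1,0,0.5,0,0,0,20],[-0.5,0,0.5,0,0,0,20],[0,0,0.5,0,0,0,20],[0,0,0.4,0,0,0,20],[0,0,0,0,0,0,20]]

```text
time_s: 26.12
ee_pos: [0.6064, -0.0779, 0.0173]
eef_rot: [-3.141, -0.0, 1.501]
force: [0.2, -0.4, -2.4]
grip_width: 0.0335
grip_force: 50.0
```

```bash
python3 st.py 6
```

```text
t 26.4167 pos [ 0.6065 -0.0779  0.0174] rpy [-3.1416 -0.      1.5008] F [ 0.2846 -0.3258 -1.9618] +- [0.3037 0.5901 0.4105] rod in tool mm [-189.4623    0.7818  -16.6273]
```

Call:
carry_out:
  plan:
    - [[0,0,0.4,0,0,0,20],[0,0,0.4,0,0,0,20],[0,0,0,0,0,0,20]]

```text
time_s: 26.67
ee_pos: [0.6065, -0.078, 0.0166]
eef_rot: [3.141, 0.0, 1.501]
force: [-0.6, 0.2, -1.7]
grip_width: 0.0333
grip_force: 50.0
```

```bash
python3 st.py 6
```

```text
t 26.9667 pos [ 0.6065 -0.078   0.0166] rpy [ 3.1415 -0.      1.5008] F [ 0.3089 -0.2401 -1.5635] +- [0.3562 0.26   0.2968] rod in tool mm [-189.4009    0.7277  -17.3734]
```

Call:
carry_out:
  plan:
    - [[0,0,0.3,0,0,0,20],[0,0,0,0,0,0,20],[0,0,0,0,0,0,36],[0,0,0,0,0,0,40],[0,0,0,0,0,0,50],[0,0,0,0,0,0,60],[0,0,0,0,0,0,60],[0,0,0,0,0,0,60],[0,0,-10,0,0,0,60],[0,0,-20,0,0,0,60],[0,0,-30,0,0,0,60],[0,0,-30,0,0,0,60],[0,0,-30,0,0,0,60],[0,0,-30,0,0,0,60],[0,0,-20,0,0,0,60],[0,0,0,0,0,0,60],[0,0,0,0,0,0,60]]
  squeeze: 10

```text
time_s: 28.38
ee_pos: [0.6067, -0.078, 0.1878]
eef_rot: [3.139, 0.0, 1.501]
force: [0.9, 0.6, -0.5]
grip_width: 0.0601
grip_force: 0.0
```

```bash
python3 fr.py g0 2>/dev/null; python3 st.py 2; python3 - <<'E'
from h import *
c=snap("wrist","w10"); s=load("pics/g0s.npz"); t=load("pics/g0t.npz")
A=cv2.resize(c["pixels"][:,100:420,::-1],(500,600),interpolation=cv2.INTER_CUBIC)
B=cv2.resize(s["pixels"][170:370,240:340,::-1],(300,600),interpolation=cv2.INTER_CUBIC)
cv2.imwrite("pics/m10.png",np.hstack([A,B]))
E
```

```text
(array([389.4583, 177.6458]), np.int32(144)) (array([352.5274, 175.9863]), np.int32(146)) [0.007 0.114 0.   ]
(array([303., 334.]), np.int32(1)) (array([309., 286.]), np.int32(1)) [ 0.0416  0.1074 -0.    ]
t 28.5833 pos [ 0.606  -0.0779  0.1851] rpy [-3.1396 -0.0003  1.5008] F [-0.579   0.8403  0.0038] +- [0.1523 0.3604 0.0473] rod in tool mm [-189.5194    1.5556  151.083 ]
```

View pics/m10.png

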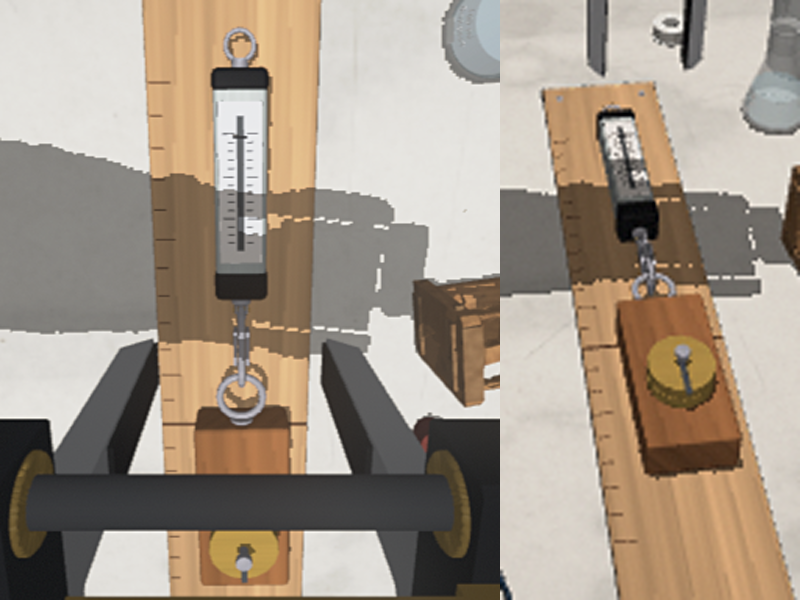

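The picture shows the meter lying flat on the board, clipped into the ring. The block's end is just past the scored line and the gripper is clear.

```bash
python3 -c "
from station import ctrl; print(ctrl.hand_in())"
```

```text
the job is handed in; nothing more can be done
None
```

I handed the job in at about 28.6 s. The meter is clipped to the sled's eye and lying flat on the board, the eye end is about 16 mm past the scored line, and the hook force read at most about 5.2 N. The hand-in gave no verdict.

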